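Turn the specimen block for its second reading and hold the filter knob on its third click

TASK

The round-inlaid face of the specimen block has been read; stand the block upright on the reader's base plate with its square-inlaid face flush against the bracket and centred on the window, and let go of it. Then turn the reader's spring-return knob clockwise to its third click stop and no further, and finish while still gripping the knob there, because it runs back home as soon as it is let go. Leave the other things on the bench where they are.

Things in the scene. Friction and masses are not known exactly. Their poses are not given: they have to be found in the camera images.
- specimen: loose aluminium block 40x40 mm, 50 tall, 0.2 kg, on the worktop. Origin: centre of underside, z up. Dark inlays on its upright faces: +x a 20 mm square (to read now), +y a 22 mm disc (already read), -x three bars, -y two dots; a thin bar on top runs along the edge of the +x face. At the start +x looks roughly towards the robot; seating needs about a quarter turn clockwise from above (59-117 deg).
- square_face (a point): centre of the block's square-inlaid face, 20 mm from the block's axis and 25 mm above its underside; axes as the block's (x points out of the face).
- reader: fixed reader on a base plate 84(x) x 170(y) x 6 mm. Origin under the plate's centre, z up. White housing 78x76 mm, top 52 mm above the worktop, centred at y=+45 mm, carries the knob. A tube runs from it to an upright steel bracket 70 mm wide(x), 4 thick, top at 56 mm; its free face is the plane y=-27 mm looking to -y. Before it the plate is bare as far as y=-85 mm. Turned -17 to +11 deg from world axes.
- read_window (a point): centre of the bracket's 22 mm square window, on the bracket's free face, 31 mm above the worktop (25 mm above the plate); axes as the reader's, so the block belongs on its -y side.
- index_knob (a joint): knob angle, rad: 0 at home (hard stop), grows clockwise seen from above. Click stops every 20 deg: first 0.349, second 0.698, third 1.047, fourth 1.396, fifth 1.745; hard stop 1.90. Resistance peaks just after leaving each stop and drops half way to the next; a spring drives the knob home when released. It pulls 0.10 N m at home, 0.15 at the third stop; clicks add or take 0.05.
- knob_grip (a point): on the knob's upright axis, 72.5 mm above the worktop, middle of its grip bar. Black knob: round skirt 51 mm across, 52.5-58.5 mm above the worktop; on it an upright bar 44 long, 12 thick, from 58.5 to 86.5 mm. Turns with the knob: x along the bar to its end with the white pointer line, y across. At home x points 130 deg clockwise (from above) from the reader's +x. Ticks on the housing: home (thick) and five stops.
- petri_dish: bystander: shallow clear dish, 60 mm across, 13 mm high, on the worktop right of the block; origin at its underside.
- vial_2: bystander: small capped vial, 24 mm across, 44 mm tall, between the block and the reader; origin at its underside.
- vial_1: bystander: small capped amber vial, 28 mm across, 53 mm tall, far right; origin at its underside.
- beaker_50: bystander: small plastic beaker, 49 mm across, 60 mm tall, far right; origin at its underside.
- reagent_small: bystander: amber dropping bottle, 44 mm across, 88 mm tall, behind the reader; origin at its underside.
- lamp_hcl: bystander: glass lamp with a black base, 146 mm long, 38 mm thick, lying at the right; origin at its underside.
- tape_roll: bystander: tape roll, 96 mm across, 25 mm high, at the far right; origin at its underside.
- spanner: bystander: small flat spanner, 118 mm long, 5 mm thick, lying left of the reader; origin at its underside.
There are look-alikes about, which are no part of the job. What is shaped like the reader but orange is not meant.

How it is judged:
By the outcome, as a careful person would: the job done as asked, in the order asked, and still so for the second after the job is handed in, while the arm keeps its last pose, push and grip.
It also fails if it takes over 51 s, if anything falls off the work surface, if the arm or the gripper's body presses on something with over 40 N, if the wrist force passes 120 N, or if a joint passes its speed limit or range.

ROBOT

A 7-joint arm with a two-finger parallel gripper is mounted at the origin on a cart in front of the work surface, level with it; the furniture and walls round the work are solid. World frame = base frame: x ahead of the robot, y to its left, z up, the work surface at z = 0. Lengths are in m, angles in rad, forces in N, time in s.
With the tool pointing down it reaches from about 0.425 to 0.975 m from the base axis. Payload 16.7 kg.
Tool frame: the origin (TCP) lies at the centre of the arm's flange, where the gripper is bolted on; the fingertips stand 173 mm ahead of it and the grasp point (between the pads) lies robot.tcp_to_grasp ahead of it (robot.tcp_to_grasp is the distance from the TCP to the grasp point, in m); z points along the fingers, y is the line along which they close (so a half turn about z gives the same grasp; the last joint's range is limited). The gripper opens to 85 mm and grips with 20 to 120 N. Pads are 22 mm wide; open, the fingers measure 114 mm over their backs; the gripper's body (76 mm by 85 mm) begins 54 mm behind the grasp point. The pads swing forward as they close: fully open they stand 13 mm farther back than shut.
Start: joints at [-0.149, 0.426, 0.074, 1.606, -0.034, 1.111, -0.067], TCP at [0.675, -0, 0.405] pointing down, gripper open.
Joint ranges: [-2.85, 2.85], [-0.5, 2.14], [-1.23, 1.37], [0.21, 2.46], [-1.02, 4.16], [0.16, 2.05], [-2.73, 2.73]. Speed limits (rad/s): [1.89, 1.89, 2.39, 2.39, 3.01, 3.01, 3.01].

INTERFACE

Orientations are given as a unit quaternion [x, y, z, w].
In Python, from station import robot, vision gives the robot as it stands.
- The arm moves only by the shell command python3 -m creep 'ROWS' [FORCE]. ROWS is a JSON object of lists of equal length, an entry for each row: "dp": the shift along the tool's x, y, z in m, a list of three; "turn": the turn, a rotation vector about the tool's x, y, z in rad, a list of three; "jaw": the finger opening in m, from 0 to 0.0854. A call has 1 to 8 rows; each row is the pose to reach, as a shift and turn from the pose commanded when the call began, along the tool's axes at that moment; what a row does not reach only later rows make up. A row lasts 1/12 s, in which the tool goes at most 41.7 mm and 7.16 degrees, less where a joint would pass 70% of its speed; a pose out of reach is approached as far as the arm can. A call with a gripper value outside its range is refused whole. The fingers move at their own pace and stop on an object; FORCE is the grip in N (left out, the last holds). Time passes only in rows, so rows that repeat a pose let the fingers close. It gives the time, the measured TCP pose, the force, the opening and the grip force at its end, in the units of the state.
- robot.read_state(): the state, without advancing time (a new reading comes with each control period).
- vision.read_camera(name): name is "scene" or "side" or "wrist"; returns the picture (384x512x3 uint8, red, green, blue); there is no depth.
- vision.get_calibration(name): a dict with "mtx" (3x3 intrinsics, pixels), "dist" ([k1, k2, p1, p2, k3] as OpenCV has them; the pictures are not rectified), "R" (3x3) and "t" (3): a world point X has camera coordinates R X + t; the wrist camera has in their place "mount" (4x4, takes a point from camera to tool coordinates, whose origin is the TCP and whose axes are the flange's). Camera axes: x right, y down, z forward; pixel columns grow to the right and rows downward; lengths in m; the calibration is good to about 2 mm. A picture is of the moment at which its call begins: read the wrist's pose just before it. get_calibration takes no time and is no camera call.
- robot.finish_job(): hands the job in; it is judged then, once.
The state is a dict: "time_s": time; "joints": joint angles; "joint_velocities": joint speeds; "effort": joint torques, N m; "eef_pos": TCP position; "ee_rot": TCP orientation; "contact_force": force on the tool from outside, world axes, zero at the start; "moment": the same for the moment, N m; "grip_width": finger opening in m; "gripper_force": force on a finger pad.
Only numpy, scipy, OpenCV 4.12 (cv2) and the standard library are available. Lean on these libraries where they do the work, as an engineer would, in place of code of your own. Each camera call takes 0.05 s, during which the arm holds its last target. There are 200 camera calls.

## Working session

There is one attempt and no reset: what is moved stays moved. The work goes in short steps, Python scripts to look and compute and a shell command to move; the robot and the scene stay as the last step left them, time stands still between calls to the robot, and variables do not carry over. Pictures are saved under pics/ and viewed, at most 10 in all, crops included, and the job is handed in when it is done.

```bash
mkdir -p pics; ls
python3 - <<'E'
from station import robot, vision
import cv2
s=robot.read_state();print(s['time_s'],s['eef_pos'],s['ee_rot'],s['grip_width'],robot.tcp_to_grasp)
ims=[]
for n in ["scene","side","wrist"]:
    im=vision.read_camera(n);cv2.imwrite(f"pics/{n}0.png",im[:,:,::-1])
    c=vision.get_calibration(n);print(n,{k:__import__('numpy').round(v,3).tolist() for k,v in c.items()})
E
```

```text
pics
0.0 [ 6.74794766e-01 -7.60547938e-06  4.04015273e-01] [ 7.07100227e-01  7.07113026e-01 -4.98234826e-04 -4.34127827e-04] 0.08536164078645608 0.1547
scene {'mtx': [[347.865, 0.0, 256.631], [0.0, 347.865, 191.337], [0.0, 0.0, 1.0]], 'dist': [-0.025, 0.0, 0.0, 0.0, 0.0], 'R': [[0.787, -0.616, 0.019], [-0.383, -0.513, -0.768], [0.483, 0.597, -0.64]], 't': [-0.345, 0.304, 1.37]}
side {'mtx': [[359.664, 0.0, 262.374], [0.0, 359.664, 196.974], [0.0, 0.0, 1.0]], 'dist': [0.016, 0.0, 0.0, 0.0, 0.0], 'R': [[0.826, -0.564, -0.017], [-0.328, -0.456, -0.827], [0.459, 0.689, -0.561]], 't': [-0.376, 0.249, 1.263]}
wrist {'mtx': [[329.849, 0.0, 258.542], [0.0, 329.849, 190.585], [0.0, 0.0, 1.0]], 'dist': [-0.048, 0.0, 0.0, 0.0, 0.0], 'mount': [[-0.0, -0.96, -0.28, 0.07], [1.0, -0.0, -0.0, -0.001], [0.0, -0.28, 0.96, 0.031], [0.0, 0.0, 0.0, 1.0]]}
```

View pics/scene0.png

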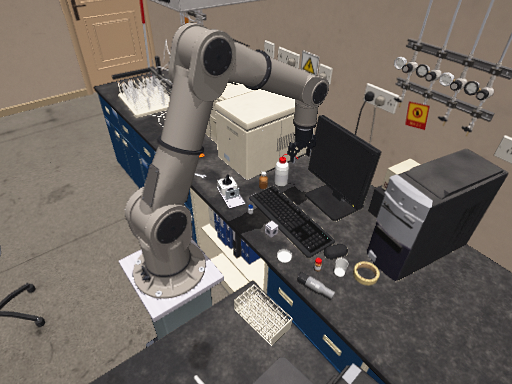

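View pics/wrist0.png

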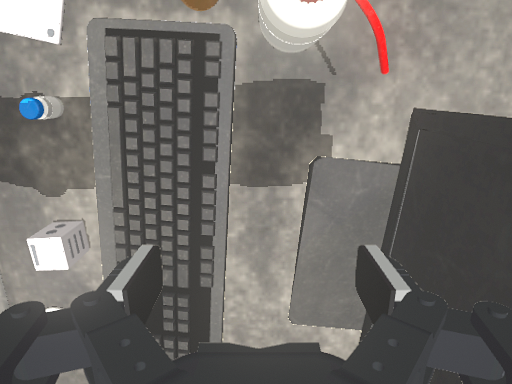

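The scene view shows the reader (white, black knob) near (230,190) and the block at (271,228). The wrist view shows the block at (57,248), vial_2 at (40,107) and a corner of the reader at (30,15).

```bash
cat > h.py <<'E'
from station import robot, vision
import numpy as np, cv2
from scipy.spatial.transform import Rotation as Ro
def ray(name,px,pose=None):
    c=vision.get_calibration(name)
    u=cv2.undistortPoints(np.array(px,float).reshape(-1,1,2),np.array(c['mtx']),np.array(c['dist'])).reshape(-1,2)
    d=np.c_[u,np.ones(len(u))]
    if name=='wrist':
        R0=Ro.from_quat(pose[1]).as_matrix();M=np.array(c['mount'])
        return R0@M[:3,3]+pose[0],d@(R0@M[:3,:3]).T
    R=np.array(c['R']);return -R.T@np.array(c['t']),d@R
def plane(name,px,z,pose=None):
    o,d=ray(name,px,pose);return o+d*((z-o[2])/d[:,2])[:,None]
def proj(X,pose):
    c=vision.get_calibration('wrist');M=np.array(c['mount']);R=Ro.from_quat(pose[1]).as_matrix()
    Y=((np.atleast_2d(X)-pose[0])@R-M[:3,3])@M[:3,:3]
    return cv2.projectPoints(Y,np.zeros(3),np.zeros(3),np.array(c['mtx']),np.array(c['dist']))[0].reshape(-1,2)
def snap(fn):
    s=robot.read_state();p=(np.array(s['eef_pos']),np.array(s['ee_rot']))
    im=vision.read_camera('wrist')[:,:,::-1].copy();cv2.imwrite(fn,im);np.savez(fn+'.npz',p=p[0],q=p[1]);return im,p
def load(fn):
    z=np.load(fn+'.npz');return cv2.imread(fn),(z['p'],z['q'])
E
python3 - <<'E'
from h import *
np.set_printoptions(precision=3,suppress=True)
s=robot.read_state();p=(np.array(s['eef_pos']),np.array(s['ee_rot']))
print(plane('wrist',[[52,256],[30,107]],.05,p))
print(plane('scene',[[271,226],[228,180],[250,205]],.05),plane('scene',[[228,180]],.086))
E
```

```text
[[ 0.445 -0.1    0.05 ]
 [ 0.451  0.061  0.05 ]]
[[ 0.438 -0.098  0.05 ]
 [ 0.472  0.276  0.05 ]
 [ 0.447  0.062  0.05 ]] [[0.446 0.237 0.086]]
```

```bash
python3 -m creep '{"dp":[[0.02,-0.02,0],[0.05,-0.045,0],[0.08,-0.07,0],[0.11,-0.1,0],[0.14,-0.13,0],[0.16,-0.155,0],[0.16,-0.155,0],[0.16,-0.155,0]],"turn":[[0,0,0],[0,0,0],[0,0,0],[0,0,0],[0,0,0],[0,0,0],[0,0,0],[0,0,0]],"jaw":[0.085,0.085,0.085,0.085,0.085,0.085,0.085,0.085]}'; python3 -c "
from h import *
im,p=snap('pics/w1.png');print(p)
cv2.imwrite('pics/w1b.png',cv2.resize(im,None,fx=1.56,fy=1.56))"
```

```text
time_s: 0.82
eef_pos: [0.5188, 0.1614, 0.405]
ee_rot: [0.706, 0.708, 0.0, -0.0]
contact_force: [0.8, -0.2, -0.2]
grip_width: 0.0849
gripper_force: 0.0
(array([0.5187562 , 0.16136593, 0.40500345]), array([ 7.05998275e-01,  7.08213526e-01,  1.73424288e-04, -7.99563930e-05]))
```

View pics/w1b.png

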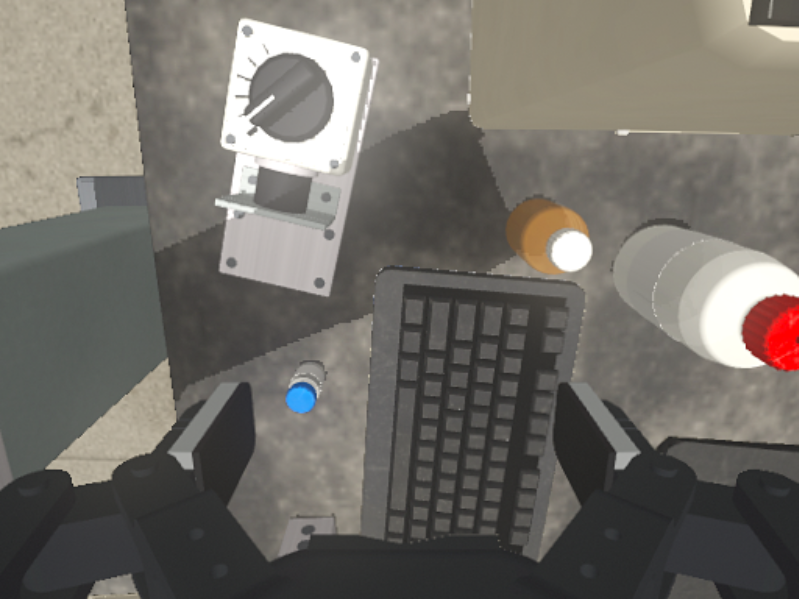

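The wrist view (shown ×1.56) has the reader's housing top corners at (240,18), (369,48), (347,172) and (222,147). The plate's front corners are (219,271) and (328,296). The bracket is at row ~210, the skirt centre at (290,97), and the white pointer runs from (272,97) to (248,123). Vial_2's cap is at (301,397), and the block is partly hidden at (310,535).

Run:
```python
from h import *
np.set_printoptions(precision=4,suppress=True)
im,p=load('pics/w1.png');S=600/384
g=lambda a,z:plane('wrist',np.array(a)/S,z,p)[:,:2]
# white housing top
m=cv2.inRange(im[10:120,130:250],(215,215,215),(255,255,255))
n,l,st,c=cv2.connectedComponentsWithStats(m);k=1+np.argmax(st[1:,4]);ys,xs=np.where(l==k)
h=cv2.convexHull(np.c_[xs+130,ys+10].astype(np.float32)).reshape(-1,2)
H=plane('wrist',h,.052,p)[:,:2];r=cv2.minAreaRect(H.astype(np.float32));print('housing rect',r)
P=g([[219,271],[328,296]],.006);e=P[1]-P[0];print('plate front',P,np.hypot(*e),np.degrees(np.arctan2(e[1],e[0])))
B=g([[240,18],[369,48],[347,172],[222,147]],.052);print(B,B.mean(0),[np.degrees(np.arctan2(*(b-a)[::-1])) for a,b in((B[0],B[1]),(B[3],B[2]))])
K=g([[290,97]],.0585)[0];print('knob',K)
Q=g([[272,97],[248,123]],.0865);print('ptr',Q,np.degrees(np.arctan2(*(Q[1]-Q[0])[::-1])))
print('bracket top',g([[222,200],[337,222]],.056), 'vial2',g([[301,397]],.044))
```

```text
housing rect ((0.4494774639606476, 0.2497304081916809), (0.09564045816659927, 0.07623088359832764), 76.52222442626953)
plate front [[0.3818 0.1447]
 [0.4617 0.1258]] 0.08211894638565756 -13.340549092586137
[[0.424  0.3042]
 [0.4976 0.2877]
 [0.4833 0.2177]
 [0.4078 0.2327]] [0.4532 0.2606] [np.float64(-12.61524215233417), np.float64(-11.244951405380222)]
knob [0.452  0.2604]
ptr [[0.4484 0.2579]
 [0.4347 0.2449]] -136.32241882453937
bracket top [[0.4064 0.2012]
 [0.4767 0.1877]] vial2 [[0.4454 0.0621]]
```

```bash
python3 -m creep '{"dp":[[-0.03,-0.01,0],[-0.07,-0.01,0],[-0.11,-0.01,0],[-0.15,-0.01,0],[-0.18,-0.01,0],[-0.2,-0.01,0],[-0.2,-0.01,0]],"turn":[[0,0,0],[0,0,0],[0,0,0],[0,0,0],[0,0,0],[0,0,0],[0,0,0]],"jaw":[0.085,0.085,0.085,0.085,0.085,0.085,0.085]}'; python3 -c "
from h import *
im,p=snap('pics/w2.png');print(p)
cv2.imwrite('pics/w2b.png',cv2.resize(im[100:320,60:360],None,fx=2.6,fy=2.6))"
```

```text
time_s: 1.45
eef_pos: [0.51, -0.0458, 0.4047]
ee_rot: [0.71, 0.704, -0.001, 0.001]
contact_force: [-0.4, 0.2, -0.3]
grip_width: 0.0851
gripper_force: 0.0
(array([ 0.51000072, -0.04578142,  0.40467797]), array([ 7.09831908e-01,  7.04370709e-01, -5.53163856e-04,  5.11913944e-04]))
```

View pics/w2b.png

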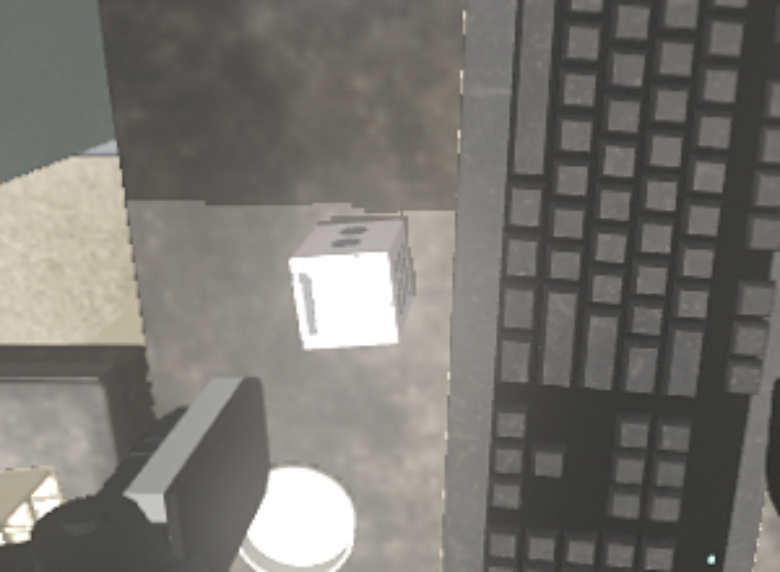

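The crop (×2.6, offset 60,100) shows the block's top corners at (290,259), (387,252), (400,342) and (304,350). The +x bar runs along the left edge, the two dots face the far side, and the petri dish is at about (297,515).

Run:
```python
from h import *
np.set_printoptions(precision=4,suppress=True)
im,p=load('pics/w2.png')
C=plane('wrist',np.array([[290,259],[387,252],[400,342],[304,350]])/2.6+[60,100],.05,p)[:,:2]
a=lambda v:np.degrees(np.arctan2(v[1],v[0]))
print(C.mean(0),'yaw ld(+x face dir -)',a(C[1]-C[0]),a(C[2]-C[3]),a(C[0]-C[3])-90,a(C[1]-C[2])-90, np.linalg.norm(C[1]-C[0]),np.linalg.norm(C[0]-C[3]))
print('dish',plane('wrist',np.array([[303,515]])/2.6+[60,100],.013,p), 'kb edge',plane('wrist',np.array([[450,300]])/2.6+[60,100],.0,p))
print('tool yaw y', a(Ro.from_quat(p[1]).as_matrix()[:,1]))
```

```text
[ 0.44   -0.0975] yaw ld(+x face dir -) 3.868437696406311 4.817420457060456 3.5995521414675835 4.94907430658138 0.03892066865644203 0.03936376196449451
dish [[ 0.4037 -0.2227  0.013 ]] kb edge [[ 0.478 -0.116  0.   ]]
tool yaw y -0.442516086058095
```

```bash
python3 -m creep '{"dp":[[-0.01,-0.01,0.01],[-0.02,-0.025,0.03],[-0.035,-0.045,0.05],[-0.05,-0.06,0.07],[-0.052,-0.07,0.09],[-0.052,-0.07,0.1],[-0.052,-0.07,0.1],[-0.052,-0.07,0.1]],"turn":[[0,0,-0.12],[0,0,-0.24],[0,0,-0.36],[0,0,-0.48],[0,0,-0.6],[0,0,-0.72],[0,0,-0.84],[0,0,-0.96]],"jaw":[0.085,0.085,0.085,0.085,0.085,0.085,0.085,0.085]}'; python3 -m creep '{"dp":[[0,0,0],[0,0,0],[0,0,0],[0,0,0],[0,0,0],[0,0,0],[0,0,0],[0,0,0]],"turn":[[0,0,-0.12],[0,0,-0.24],[0,0,-0.36],[0,0,-0.48],[0,0,-0.6],[0,0,-0.695],[0,0,-0.695],[0,0,-0.695]],"jaw":[0.085,0.085,0.085,0.085,0.085,0.085,0.085,0.085]}'
python3 - <<'E'
from h import *
im,p=snap('pics/w3.png');R=Ro.from_quat(p[1]).as_matrix()
print(p[0],np.degrees(np.arctan2(R[1,1],R[0,1])),R[:,2])
cv2.imwrite('pics/w3b.png',cv2.resize(im,None,fx=1.56,fy=1.56))
E
```

```text
time_s: 2.17
eef_pos: [0.44, -0.0918, 0.3039]
ee_rot: [0.298, 0.955, -0.0, -0.001]
contact_force: [-0.2, 0.7, -0.3]
grip_width: 0.0851
gripper_force: 0.0
time_s: 2.83
eef_pos: [0.4403, -0.0919, 0.3046]
ee_rot: [-0.04, 0.999, 0.0, -0.0]
contact_force: [-0.1, -0.6, 0.5]
grip_width: 0.0849
gripper_force: 0.0
[ 0.44026226 -0.09191005  0.30459071] 94.63171078437607 [-1.56858330e-04  2.12598413e-04 -9.99999965e-01]
```

View pics/w3b.png

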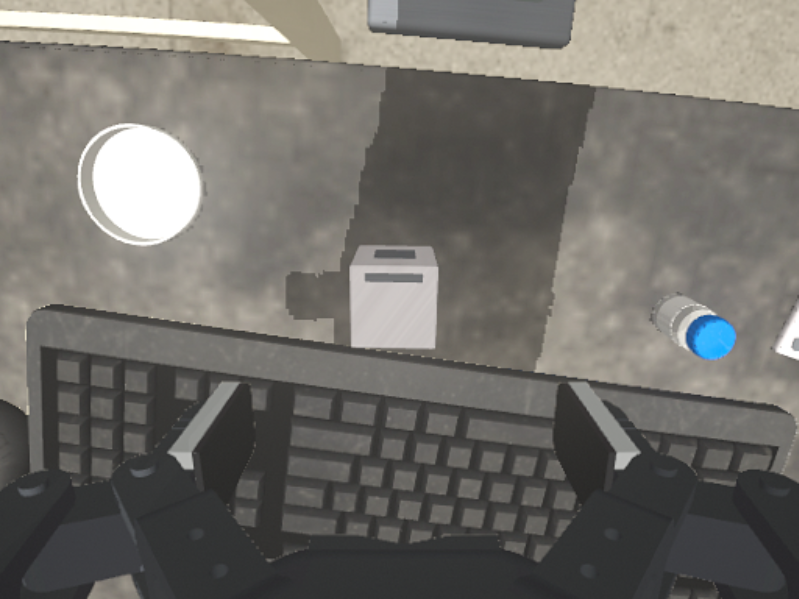

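The block's top is centred at (394,307) in the ×1.56 view and lines up with the jaws. Vial_2's cap is at (711,338), clear of the fingers.

Run:
```python
from h import *
im,p=load('pics/w3.png');R=Ro.from_quat(p[1]).as_matrix()
C=plane('wrist',np.array([[351,266],[437,266],[436,348],[351,348]])/1.5625,.05,p)
print(C.mean(0),R.T@(C.mean(0)-p[0]), [np.degrees(np.arctan2(*(b-a)[1::-1])) for a,b in((C[0],C[1]),(C[3],C[2]))])
```

```text
[ 0.43881152 -0.09746902  0.05      ] [ 0.00185945 -0.00548085  0.25458975] [np.float64(94.59784132784264), np.float64(94.60834043615665)]
```

```bash
python3 -m creep '{"dp":[[0.001,-0.0055,0.03],[0.001,-0.0055,0.06],[0.001,-0.0055,0.09],[0.001,-0.0055,0.11],[0.001,-0.0055,0.12],[0.001,-0.0055,0.12],[0.001,-0.0055,0.12],[0.001,-0.0055,0.12]],"turn":[[0,0,0],[0,0,0],[0,0,0],[0,0,0],[0,0,0],[0,0,0],[0,0,0],[0,0,0]],"jaw":[0.085,0.085,0.085,0.085,0.085,0.085,0.07,0.06]}' 40; python3 -m creep '{"dp":[[0,0,0],[0,0,0],[0,0,0],[0,0,0],[0,0,0],[0,0,0],[0,0,0],[0,0,0]],"turn":[[0,0,0],[0,0,0],[0,0,0],[0,0,0],[0,0,0],[0,0,0],[0,0,0],[0,0,0]],"jaw":[0.045,0.03,0.03,0.03,0.03,0.03,0.03,0.03]}' 40
```

```text
time_s: 3.55
eef_pos: [0.44, -0.0976, 0.1858]
ee_rot: [-0.042, 0.999, -0.0, 0.001]
contact_force: [0.3, 0.7, 0.2]
grip_width: 0.0634
gripper_force: 0.0
time_s: 4.22
eef_pos: [0.4399, -0.0976, 0.1859]
ee_rot: [-0.042, 0.999, -0.0, 0.001]
contact_force: [-2.1, 1.6, 11.6]
grip_width: 0.0395
gripper_force: 39.1
```

```bash
python3 -m creep '{"dp":[[0,0,-0.02],[0,0,-0.05],[0,0,-0.08],[0,0,-0.11],[0,0,-0.14],[0,0.02,-0.14],[0,0.04,-0.14],[0,0.06,-0.14]],"turn":[[0,0,0],[0,0,0],[0,0,0],[0,0,0],[0,0,0],[0,0,0.12],[0,0,0.24],[0,0,0.36]],"jaw":[0.03,0.03,0.03,0.03,0.03,0.03,0.03,0.03]}' 40;  python3 - <<'E'
from h import *
s=robot.read_state();p=np.array(s['eef_pos']);R=Ro.from_quat(s['ee_rot']).as_matrix()
print(R.T@(np.array([.425,.145,.33])-p),np.degrees(np.arctan2(R[1,1],R[0,1])))
E
```

```text
time_s: 4.88
eef_pos: [0.4341, -0.0373, 0.326]
ee_rot: [0.141, 0.99, 0.0, 0.001]
contact_force: [0.6, 0.0, -2.0]
grip_width: 0.0401
gripper_force: 41.8
[ 0.05965013  0.17253252 -0.00399742] 73.77947257607848
```

```bash
python3 -m creep '{"dp":[[0.008,0.022,-0.002],[0.016,0.044,-0.004],[0.024,0.066,-0.004],[0.032,0.088,-0.004],[0.04,0.11,-0.004],[0.048,0.132,-0.004],[0.054,0.154,-0.004],[0.06,0.172,-0.004]],"turn":[[0,0,0.12],[0,0,0.24],[0,0,0.36],[0,0,0.48],[0,0,0.6],[0,0,0.72],[0,0,0.84],[0,0,0.96]],"jaw":[0.03,0.03,0.03,0.03,0.03,0.03,0.03,0.03]}' 40; python3 -m creep '{"dp":[[0,0,0],[0,0,0],[0,0,0],[0,0,0],[0,0,0],[0,0,0],[0,0,0]],"turn":[[0,0,0.12],[0,0,0.24],[0,0,0.36],[0,0,0.48],[0,0,0.555],[0,0,0.555],[0,0,0.555]],"jaw":[0.03,0.03,0.03,0.03,0.03,0.03,0.03]}' 40
python3 - <<'E'
from h import *
im,p=snap('pics/w4.png');R=Ro.from_quat(p[1]).as_matrix()
print(p[0],np.degrees(np.arctan2(R[1,1],R[0,1])),R[:,2])
cv2.imwrite('pics/w4b.png',cv2.resize(im,None,fx=1.5625,fy=1.5625))
E
```

```text
time_s: 5.55
eef_pos: [0.4232, 0.1456, 0.3295]
ee_rot: [0.582, 0.813, 0.001, 0.0]
contact_force: [0.3, 0.3, -3.0]
grip_width: 0.0397
gripper_force: 41.7
time_s: 6.13
eef_pos: [0.4234, 0.144, 0.3292]
ee_rot: [0.78, 0.626, 0.0, 0.0]
contact_force: [-0.2, -0.5, -1.2]
grip_width: 0.0397
gripper_force: 41.7
[0.42335153 0.14402282 0.32915382] -12.454703678361591 [ 5.63175349e-04  2.50346109e-04 -9.99999810e-01]
```

View pics/w4b.png

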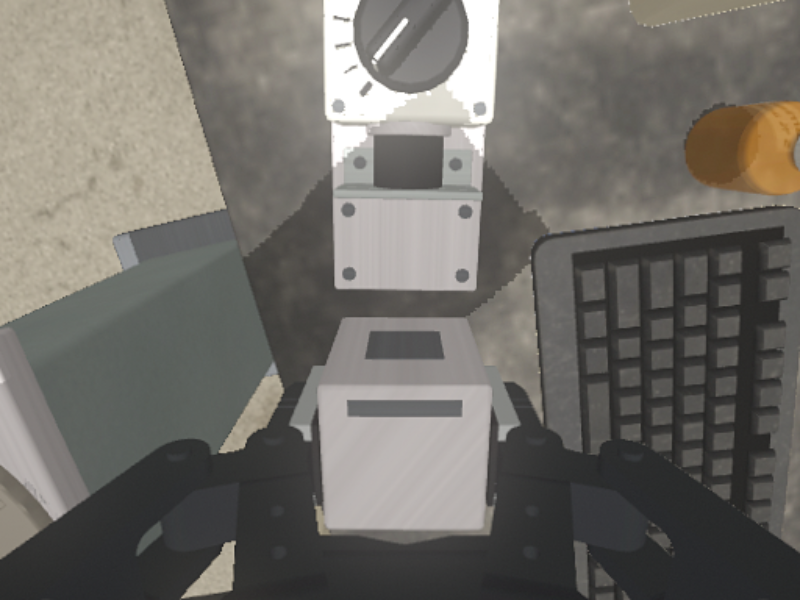

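The reader is seen squarely, in the ×1.5625 view. The plate's front corners are (335,290) and (477,291), the bracket's top front edge runs from (335,197) to (483,199), and the housing's front corners are (326,122) and (495,125). The held block's top is at (319..491, 386..530) and its square face looks at the bracket.

Run:
```python
from h import *
np.set_printoptions(precision=4,suppress=True)
im,p=load('pics/w4.png');R=Ro.from_quat(p[1]).as_matrix()
g=lambda a,z:(plane('wrist',np.array(a)/1.5625,z,p)-p[0])@R
for n,a,z in(('plate',[[335,290],[477,291]],.006),('brk',[[335,197],[483,199]],.056),('hous',[[326,122],[495,125]],.052),('skirt',[[411,35]],.0585),('block',[[319,387],[491,385],[491,529],[320,530]],.193)):
    t=g(a,z)[:,:2];e=t[1]-t[0] if len(t)>1 else t[0]
    print(n,t.tolist(),t.mean(0),'yaw',np.degrees(np.arctan2(e[0],e[1])),np.hypot(*e))
# subpixel-ish edge lines
g8=cv2.cvtColor(im,cv2.COLOR_BGR2GRAY).astype(float)
for nm,r0,r1,c0,c1 in(('pl',178,195,220,300),('br',118,134,225,300)):
    D=np.abs(np.diff(cv2.GaussianBlur(g8,(0,0),.8)[r0:r1,c0:c1],axis=0));k=D.argmax(0)+r0+.5
    x=np.arange(c0,c1);f=np.polyfit(x,k,1);ok=abs(k-np.polyval(f,x))<1.5;f=np.polyfit(x[ok],k[ok],1);print(nm,f,np.polyval(f,260)*1.5625,ok.sum(),np.median(k)*1.5625)
```

```text
plate [[-0.010200958612299041, -0.04103704063412042], [-0.010836651394070352, 0.042498991169235015]] [-0.0105  0.0007] yaw -0.43600120373803614 0.08353845051689675
brk [[0.04830948340731273, -0.03243647192181979], [0.04738277092960109, 0.03627363356965284]] [0.0478 0.0019] yaw -0.772717407672901 0.06871635462293997
hous [[0.08176139423194279, -0.035912231060737425], [0.08046060638556952, 0.04106788931313666]] [0.0811 0.0026] yaw -0.9680754062535949 0.07699110975818842
skirt [[0.11698781840722972, 0.0025793032282638473]] [0.117  0.0026] yaw 88.73696892231666 0.1170162487042987
block [[0.018724744686452646, -0.019434683778343582], [0.019203507991989638, 0.019099146139912968], [-0.020029215080719975, 0.021129593558222595], [-0.020310816776044602, -0.021183068499492315]] [-0.0006 -0.0001] yaw 0.7118343929500602 0.038536803999188254
pl [  0.0183 180.3181] 289.1940085853258 80 289.84375
br [  0.0187 116.8786] 190.22695870458548 47 189.84375
```

```bash
python3 -m creep '{"dp":[[0.004,0.0016,0.03],[0.012,0.0016,0.065],[0.015,0.0016,0.095],[0.015,0.0016,0.115],[0.015,0.0016,0.128],[0.019,0.0016,0.133],[0.024,0.0016,0.133],[0.024,0.0016,0.133]],"turn":[[0,0,0.0175],[0,0,0.0175],[0,0,0.0175],[0,0,0.0175],[0,0,0.0175],[0,0,0.0175],[0,0,0.0175],[0,0,0.0175]],"jaw":[0.03,0.03,0.03,0.03,0.03,0.03,0.03,0.03]}' 40
python3 - <<'E'
from h import *
im,p=snap('pics/w5.png');R=Ro.from_quat(p[1]).as_matrix()
print(p[0],np.degrees(np.arctan2(R[1,1],R[0,1])),R[:,2])
cv2.imwrite('pics/w5b.png',cv2.resize(im,None,fx=1.5625,fy=1.5625))
E
```

```text
time_s: 6.85
eef_pos: [0.4309, 0.1684, 0.1963]
ee_rot: [0.785, 0.619, 0.001, -0.0]
contact_force: [-0.9, 0.1, -1.8]
grip_width: 0.0393
gripper_force: 41.8
[0.43085675 0.16835397 0.19633785] -13.51228307827243 [ 7.94124673e-04  9.07284867e-04 -9.99999273e-01]
```

View pics/w5b.png

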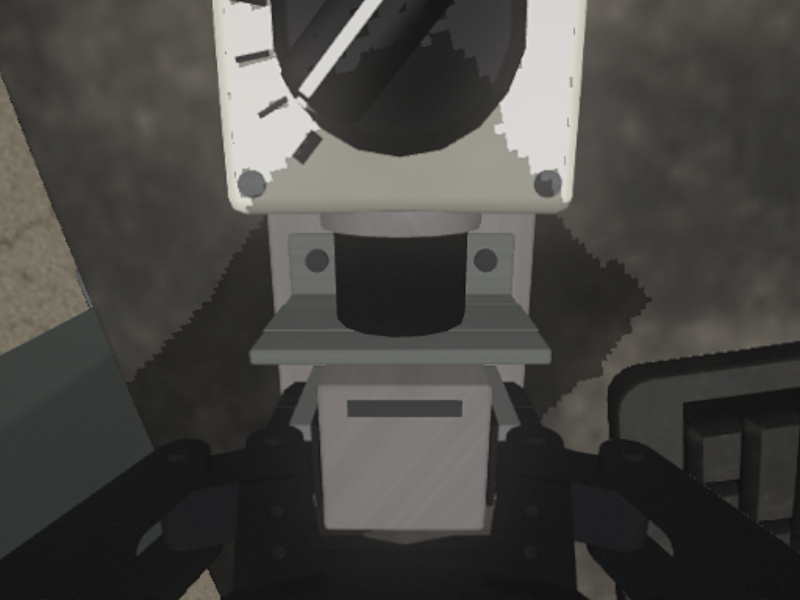

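The bracket's front edge spans (250,362) to (551,362) and is level. The block's top spans columns 319..491 with its front edge at row 386, so the yaw is right and the block sits about 0.8 mm too far right with a gap of a few mm.

```bash
python3 - <<'E'
from h import *
im,p=load('pics/w5.png');R=Ro.from_quat(p[1]).as_matrix()
g=lambda a,z:((plane('wrist',np.array(a)/1.5625,z,p)-p[0])@R).mean(0).round(4)
print(g([[250,362],[551,362]],.056),g([[231,211],[574,211]],.052),g([[318,386],[492,386]],.060))
E
python3 -m creep '{"dp":[[0,-0.0008,0.002],[0,-0.0008,0.003],[0.001,-0.0008,0.003],[0.002,-0.0008,0.003],[0.003,-0.0008,0.003],[0.003,-0.0008,0.003]],"turn":[[0,0,0],[0,0,0],[0,0,0],[0,0,0],[0,0,0],[0,0,0]],"jaw":[0.03,0.03,0.03,0.03,0.03,0.03]}' 40
```

```text
[ 0.0229 -0.0012  0.1404] [ 0.057  -0.0007  0.1444] [ 1.890e-02 -1.000e-04  1.364e-01]
time_s: 7.4
eef_pos: [0.4303, 0.1704, 0.1929]
ee_rot: [0.786, 0.618, 0.0, -0.0]
contact_force: [-0.1, 0.5, -2.9]
grip_width: 0.0397
gripper_force: 41.8
```

```bash
python3 -m creep '{"dp":[[0,0,0.0005],[0,0,0.001],[0.001,0,0.0015],[0.002,0,0.0015],[0.002,0,0.0015]],"turn":[[0,0,0],[0,0,0],[0,0,0],[0,0,0],[0,0,0]],"jaw":[0.03,0.03,0.03,0.03,0.03]}' 40
```

```text
time_s: 7.82
eef_pos: [0.4305, 0.1708, 0.1919]
ee_rot: [0.786, 0.618, -0.001, 0.0]
contact_force: [-8.3, -14.2, 31.5]
grip_width: 0.04
gripper_force: 46.0
```

```bash
python3 -m creep '{"dp":[[0,0,-0.0006],[0,0,-0.0008],[0,0,-0.0008],[0,0,-0.0008],[0,0,-0.0008],[0,0,-0.0008],[0,0,-0.0008]],"turn":[[0,0,0],[0,0,0],[0,0,0],[0,0,0],[0,0,0],[0,0,0],[0,0,0]],"jaw":[0.03,0.03,0.042,0.05,0.054,0.054,0.054]}' 40;python3 - <<'E'
from h import *
im,p=snap('pics/w6.png');R=Ro.from_quat(p[1]).as_matrix()
cv2.imwrite('pics/w6b.png',cv2.resize(im[200:360,150:370],None,fx=3.6,fy=3.6))
E
```

```text
time_s: 8.4
eef_pos: [0.4307, 0.1723, 0.192]
ee_rot: [0.786, 0.618, 0.0, -0.0]
contact_force: [0.0, 0.1, 0.3]
grip_width: 0.0541
gripper_force: 0.0
```

View pics/w6b.png

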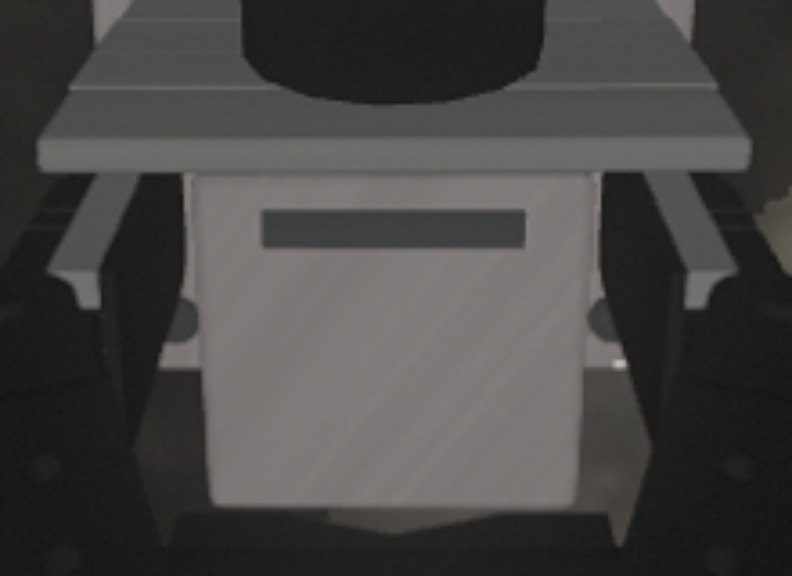

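The block is flush: its columns 193..595 are centred on the bracket's 38..750, and there is no gap. I'm retreating upward and then moving over the knob.

```bash
python3 -m creep '{"dp":[[0,0,-0.01],[0,0,-0.03],[0,0,-0.06],[0,0,-0.09],[0,0,-0.12],[0.02,0,-0.14],[0.04,0,-0.14],[0.05,0,-0.14]],"turn":[[0,0,0],[0,0,0],[0,0,0],[0,0,0],[0,0,0],[0,0,0.12],[0,0,0.24],[0,0,0.35]],"jaw":[0.054,0.054,0.054,0.054,0.06,0.07,0.085,0.085]}' 80
python3 - <<'E'
from h import *
im,p=snap('pics/w7.png');R=Ro.from_quat(p[1]).as_matrix()
print(p[0],np.degrees(np.arctan2(R[1,1],R[0,1])),robot.read_state()['joints'][6], (np.array([.452,.261,.26])-p[0])@R, proj([[.452,.2608,.0865]],p))
cv2.imwrite('pics/w7b.png',cv2.resize(im,None,fx=1.5625,fy=1.5625))
E
```

```text
time_s: 9.12
eef_pos: [0.4429, 0.2227, 0.3346]
ee_rot: [0.883, 0.47, 0.002, -0.0]
contact_force: [-0.2, 0.9, -0.1]
grip_width: 0.0848
gripper_force: 0.0
[0.44293262 0.22266283 0.33463165] -33.96946519790571 -1.2115947129065185 [ 0.03654206 -0.01399541  0.07477062] [[237.28311989 148.70900802]]
```

View pics/w7b.png

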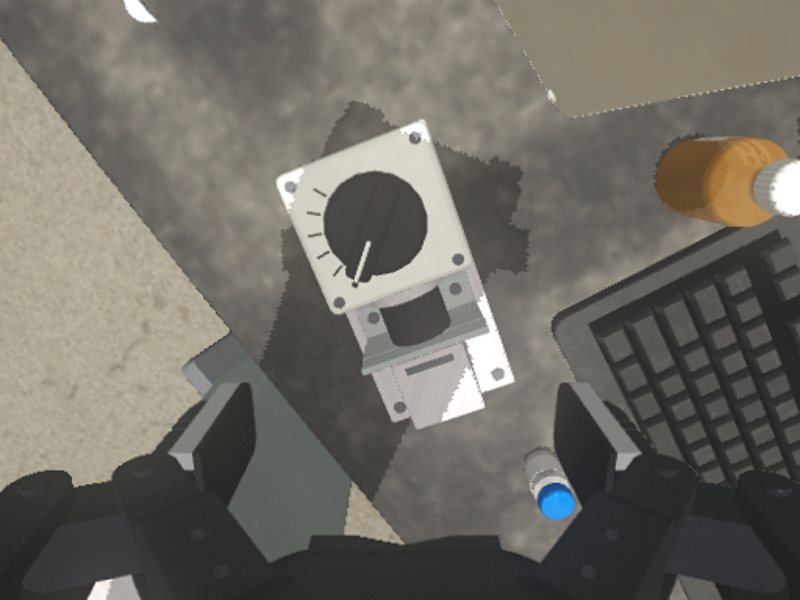

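The knob's skirt is centred at (376,223) and the pointer runs from (368,242) to (356,284). The home tick is at about (350,280). The block still stands flush at the bracket.

Run:
```python
from h import *
np.set_printoptions(precision=4,suppress=True)
def line(fn,a):
    im,p=load(fn);P=plane('wrist',np.array(a)/1.5625,.0865,p);e=P[1]-P[0];print(fn,P[:,:2],np.degrees(np.arctan2(e[1],e[0])),np.hypot(*e[:2]));
line('pics/w7.png',[[368,242],[356,284]]);line('pics/w4.png',[[408,22],[377,65]])
im,p=load('pics/w7.png');print('skirt',plane('wrist',np.array([[376,223]])/1.5625,.0585,p))
# dark mask: skirt + bar outline
m=cv2.inRange(cv2.cvtColor(im,cv2.COLOR_BGR2GRAY)[100:185,195:285],0,70)
n,l,st,c=cv2.connectedComponentsWithStats(m);k=1+np.argmax(st[1:,4]);print(st[k],c[k]+[195,100]);P=plane('wrist',[c[k]+[195,100]],.06,p);print(P)
# bright pointer fit
g=cv2.cvtColor(im,cv2.COLOR_BGR2GRAY);ys,xs=np.where(g[150:190,222:242]>130);q=np.c_[xs+222,ys+150]
h=cv2.connectedComponentsWithStats((g[145:190,218:245]>120).astype(np.uint8))
for i in range(1,h[0]):
    if 10<h[2][i,4]<120:
        ys,xs=np.where(h[1]==i);W=plane('wrist',np.c_[xs+218,ys+145],.0865,p)[:,:2]
        u,s,v=np.linalg.svd(W-W.mean(0));print(i,h[2][i],W.mean(0),np.degrees(np.arctan2(v[0,1],v[0,0])),s)
```

```text
pics/w7.png [[0.4487 0.2581]
 [0.4337 0.2459]] -140.79107011663353 0.019285857441525
pics/w4.png [[0.45   0.257 ]
 [0.4352 0.2448]] -140.4040449310958 0.01917848154225468
skirt [[0.4527 0.2605 0.0585]]
[  13   10   65   70 1733] [241.4651 151.989 ]
[[0.4495 0.2546 0.06  ]]
```

```bash
python3 -m creep '{"dp":[[0.02,-0.007,0],[0.0365,-0.014,0],[0.0365,-0.014,0],[0.0365,-0.014,0],[0.0365,-0.014,0],[0.0365,-0.014,0],[0.0365,-0.014,0],[0.0365,-0.014,0]],"turn":[[0,0,-0.12],[0,0,-0.24],[0,0,-0.36],[0,0,-0.48],[0,0,-0.6],[0,0,-0.72],[0,0,-0.84],[0,0,-0.96]],"jaw":[0.05,0.05,0.05,0.05,0.05,0.05,0.05,0.05]}' 80;  python3 -m creep '{"dp":[[0,0,0],[0,0,0],[0,0,0],[0,0,0],[0,0,0],[0,0,0],[0,0,0],[0,0,0]],"turn":[[0,0,-0.12],[0,0,-0.24],[0,0,-0.36],[0,0,-0.48],[0,0,-0.6],[0,0,-0.72],[0,0,-0.84],[0,0,-0.96]],"jaw":[0.05,0.05,0.05,0.05,0.05,0.05,0.05,0.05]}';  python3 -m creep '{"dp":[[0,0,0],[0,0,0],[0,0,0],[0,0,0],[0,0,0],[0,0,0],[0,0,0],[0,0,0]],"turn":[[0,0,-0.12],[0,0,-0.24],[0,0,-0.36],[0,0,-0.48],[0,0,-0.6],[0,0,-0.72],[0,0,-0.84],[0,0,-0.84]],"jaw":[0.05,0.05,0.05,0.05,0.05,0.05,0.05,0.05]}';  python3 - <<'E'
from h import *
im,p=snap('pics/w8.png');R=Ro.from_quat(p[1]).as_matrix()
print(p[0],np.degrees(np.arctan2(R[1,1],R[0,1])),robot.read_state()['joints'], (np.array([.452,.2608,.235])-p[0])@R,R[:,2])
E
```

```text
time_s: 9.83
eef_pos: [0.4508, 0.2584, 0.3325]
ee_rot: [0.561, 0.828, -0.0, 0.0]
contact_force: [0.4, -0.4, -0.1]
grip_width: 0.0498
gripper_force: 0.0
time_s: 10.5
eef_pos: [0.4509, 0.2584, 0.3325]
ee_rot: [0.115, 0.993, -0.0, 0.0]
contact_force: [-0.4, -0.6, -0.8]
grip_width: 0.0502
gripper_force: 0.0
time_s: 11.17
eef_pos: [0.4509, 0.2584, 0.3324]
ee_rot: [-0.3, 0.954, -0.0, -0.0]
contact_force: [0.2, -0.1, -0.2]
grip_width: 0.0501
gripper_force: 0.0
[0.45093933 0.25838131 0.33240982] 124.9101454602202 [-0.19182557  0.30117155 -0.529443    1.99635786  0.19391825  0.89280836
  1.34757226] [-0.0022813   0.00142057  0.09740855] [ 2.93357553e-05 -5.31947890e-04 -9.99999858e-01]
```

```bash
python3 -m creep '{"dp":[[-0.0023,0.0014,0.03],[-0.0023,0.0014,0.06],[-0.0023,0.0014,0.085],[-0.0023,0.0014,0.096],[-0.0023,0.0014,0.096],[-0.0023,0.0014,0.096]],"turn":[[0,0,-0.04],[0,0,-0.04],[0,0,-0.04],[0,0,-0.04],[0,0,-0.04],[0,0,-0.04]],"jaw":[0.05,0.05,0.05,0.05,0.05,0.04]}' 80;  python3 -m creep '{"dp":[[0,0,0],[0,0,0],[0,0,0],[0,0,0],[0,0,0],[0,0,0],[0,0,0]],"turn":[[0,0,0],[0,0,0],[0,0,0],[0,0,0],[0,0,0],[0,0,0],[0,0,0]],"jaw":[0.025,0.015,0.005,0.005,0.005,0.005,0.005]}' 80;  python3 - <<'E'
from h import *
s=robot.read_state();R=Ro.from_quat(s['ee_rot']).as_matrix()
print(s['eef_pos'],np.degrees(np.arctan2(R[1,1],R[0,1])),s['moment'],s['contact_force'])
E
```

```text
time_s: 11.72
eef_pos: [0.4522, 0.2616, 0.2365]
ee_rot: [-0.315, 0.949, -0.0, -0.0]
contact_force: [0.3, 0.2, -0.3]
grip_width: 0.0408
gripper_force: 0.0
time_s: 12.3
eef_pos: [0.4526, 0.2616, 0.2376]
ee_rot: [-0.315, 0.949, 0.0, 0.001]
contact_force: [-1.8, -2.1, 11.7]
grip_width: 0.0102
gripper_force: 78.4
[0.45260737 0.26160384 0.23759043] 126.72042766057692 [-0.3347519   0.47815687 -0.08817416] [-1.84357077 -2.11687294 11.65781679]
```

```bash
cat > st.py <<'E'
from h import *
s=robot.read_state();R=Ro.from_quat(s['ee_rot']).as_matrix()
print('yaw',np.degrees(np.arctan2(R[1,1],R[0,1])).round(2),'m',np.round(s['moment'],3),'f',np.round(s['contact_force'],1),np.round(s['eef_pos'],4))
E
python3 -m creep '{"dp":[[0,0,0],[0,0,0],[0,0,0],[0,0,0]],"turn":[[0,0,0.07],[0,0,0.14],[0,0,0.21],[0,0,0.26]],"jaw":[0.005,0.005,0.005,0.005]}' >/dev/null; python3 st.py
python3 -m creep '{"dp":[[0,0,0],[0,0,0],[0,0,0],[0,0,0]],"turn":[[0,0,0.07],[0,0,0.14],[0,0,0.21],[0,0,0.26]],"jaw":[0.005,0.005,0.005,0.005]}' >/dev/null; python3 st.py
python3 -m creep '{"dp":[[0,0,0],[0,0,0],[0,0,0],[0,0,0]],"turn":[[0,0,0.07],[0,0,0.14],[0,0,0.21],[0,0,0.26]],"jaw":[0.005,0.005,0.005,0.005]}' |grep -E "grip|time"; python3 st.py
```

```text
yaw 111.61 m [-0.689  0.271  0.06 ] f [-1.  -3.6 11.6] [0.4527 0.2614 0.2376]
yaw 96.7 m [-0.973  0.065  0.196] f [-0.3 -4.6 11.2] [0.4528 0.2612 0.2376]
time_s: 13.3
grip_width: 0.0103
gripper_force: 78.4
yaw 81.8 m [-1.308  0.057  0.273] f [-0.6 -5.9 11.7] [0.4528 0.2611 0.2376]
```

```bash
python3 -m creep '{"dp":[[0,0,0],[0,0,0],[0,0,0],[0,0,0]],"turn":[[0,0,0.07],[0,0,0.14],[0,0,0.17],[0,0,0.17]],"jaw":[0.005,0.005,0.005,0.005]}' >/dev/null; python3 st.py
python3 -m creep '{"dp":[[0,0,0],[0,0,0],[0,0,0]],"turn":[[0,0,0.05],[0,0,0.09],[0,0,0.09]],"jaw":[0.005,0.005,0.005]}' |grep -E "grip|time"; python3 st.py
python3 -c "
from h import *
im,p=snap('pics/w9.png');c=proj([[.452,.261,.06]],p)[0];print(c)
c=vision.read_camera('scene')[:,:,::-1];cv2.imwrite('pics/s9.png',c);d=vision.read_camera('side')[:,:,::-1];cv2.imwrite('pics/d9.png',d)
a=cv2.resize(im,None,fx=1.04,fy=1.04);b=np.hstack([cv2.resize(x[140:220,190:290],(265,200)) for x in(c,d)])
o=np.zeros((600,534,3),np.uint8);o[:399,:532]=a[:399,:532];o[400:,:530]=b;cv2.imwrite('pics/w9b.png',o)"
```

```text
yaw 72.14 m [-1.541  0.161  0.106] f [-1.1 -7.  12.8] [0.4528 0.2609 0.2376]
time_s: 13.88
grip_width: 0.01
gripper_force: 78.6
yaw 66.95 m [-1.651  0.181  0.139] f [ 0.2 -7.8 13.7] [0.4528 0.2608 0.2376]
[260.21925962 245.08802842]
```

View pics/w9b.png

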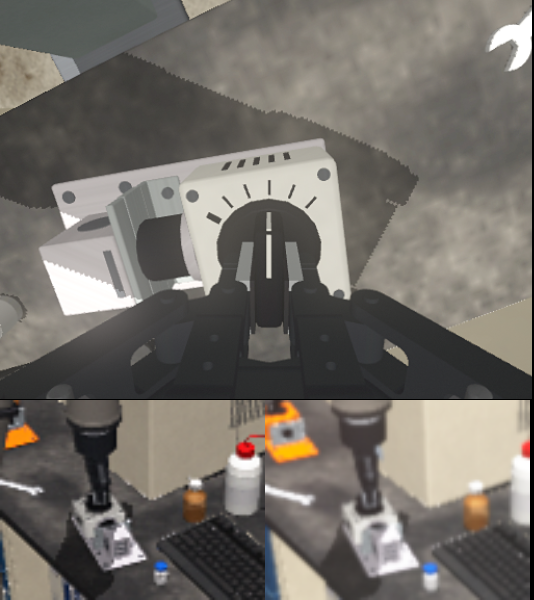

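The pointer, at (268,215..275), aims straight at the third thin tick (269,186) after the thick home tick at (214,217). The block still sits flush against the bracket.

```bash
python3 -m creep '{"dp":[[0,0,0],[0,0,0],[0,0,0]],"turn":[[0,0,0],[0,0,0],[0,0,0]],"jaw":[0.005,0.005,0.005]}' |grep -E "grip|time"; python3 st.py; python3 -c "
from station import robot
print(robot.finish_job())"
```

```text
time_s: 14.28
grip_width: 0.0105
gripper_force: 78.6
yaw 67.11 m [-1.544  0.227  0.18 ] f [-1.2 -6.2 12.6] [0.4528 0.2608 0.2376]
the job is handed in; nothing more can be done
None
```

Handed in at about 14.3 s: the block stands released on the base plate with its square face flush against the bracket and centred on the window, and the knob is held at its third click stop with the gripper still closed on it.

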